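Lay two solenoid valves and a bracket in a kit tray

ROBOT

A 6-joint arm with a two-finger parallel gripper is mounted at the origin on the work surface. World frame = base frame: x ahead of the robot, y to its left, z up, the work surface at z = 0. Lengths are in m, angles in degrees, forces in N, time in s.
With the tool pointing down it reaches from about 0.4 to 0.825 m from the base axis. Payload 7 kg.
Tool frame: the origin (TCP) lies midway between the tips of the shut fingers; the grasp point (between the pads) lies 19 mm behind it; z points along the fingers, y is the line along which they close (so a half turn about z gives the same grasp; the last joint's range is limited). The gripper opens to 88 mm and grips with 3 to 60 N. Pads are 19 mm wide; open, the fingers measure 130 mm over their backs; the gripper's body (78 mm by 193 mm) begins 47 mm behind the grasp point.
Start: joints at [91.736, 20.546, 0.682, 0, -70.136, -16.507], TCP at [0.172, 0.653, 0.227] pointing down, gripper open.
Joint ranges: [-176.03, 176.03], [-82.01, 121.73], [-58.28, 71.71], [-173.87, 95.51], [-174.79, -0.11], [-173.66, 173.66]. Speed limits (degrees/s): [136.94, 136.94, 172.46, 180, 180, 180].

INTERFACE

Orientations are given as [roll, pitch, yaw] about the fixed x, y, z axes, in that order (R = Rz(yaw) Ry(pitch) Rx(roll)).
In Python, from plant import ctrl, viewer, close_job gives the robot as it stands. The module is installed in compiled form; this text tells all that it offers.
- The arm moves only by the tool step_arm, never from a script. Its argument "moves" is a list that holds one entry, the list of rows, each a list of 5 numbers: the shift along the world's x, y, z in cm, then the turn about the world's z in rad, then the finger opening in cm, from 0 to 8.76. In form: [[[tx, ty, tz, twist, grip], ...]]. A call has 1 to 10 rows; each row shifts and turns the commanded pose from where the row before left it; what a row does not reach is not made up. A row lasts 1/10 s, in which the tool goes at most 50 mm and 8.59 degrees, less where a joint would pass 70% of its speed; a pose out of reach is approached as far as the arm can. A call with a gripper value outside its range is refused whole. The fingers move at their own pace and stop on an object; the grip force is fixed at half the most. Time passes only in rows, so rows that do not move let the fingers close. It gives the time, the measured TCP pose, the force, the opening and the grip force at its end, in the units of the state.
- ctrl.get_obs(): the state, without advancing time (a new reading comes with each control period).
- viewer.snapshot(name): name is "side" or "top"; returns (picture, depth): 420x560x3 uint8, blue, green, red; 420x560 float32, m along the optical axis (not along the pixel's ray), 0 where there is no reading.
- viewer.camera_info(name): a dict with "camera_matrix" (3x3 intrinsics, pixels), "eye" and "orientation" of the camera in the world. Camera axes: x right, y down, z forward; pixel columns grow to the right and rows downward; lengths in m; the calibration is good to about 2 mm. A picture is of the moment at which its call begins. camera_info takes no time and is no camera call.
- close_job(): hands the job in; it is judged then, once.
The state is a dict: "clock": time; "joint_pos": joint angles; "qvel": joint speeds; "tau": joint torques, N m; "tool_pos": TCP position; "orientation": TCP orientation; "force": force on the tool from outside, world axes, zero at the start; "moment": the same for the moment, N m; "opening": finger opening in m; "gripper_force": force on a finger pad.
Only numpy, scipy, OpenCV 4.12 (cv2) and the standard library are available. Lean on these libraries where they do the work, as an engineer would, in place of code of your own. Each camera call takes 0.05 s, during which the arm holds its last target. There are 200 camera calls.

TASK

Pack the grey kit tray: lay the green T-shaped bracket in the yellow T-shaped compartment, the long valve with the silver coil in the white-floored compartment and the short valve with the black coil in the black-floored one, each turned to match the outline and lying flat, fully down on the compartment's floor. The bracket starts lying across the tray's compartments. Set the parts down rather than dropping them, and leave the carton, red bin and grease jar where they stand.

Things in the scene. Friction and masses are not known exactly. Their poses are not given: they have to be found in the camera images.
- tray: Grey kit tray fixed to the bench, 250 mm (its x) x 200 mm (its y), rim 24 mm high; origin under its centre. Turned any way. Four pockets are sunk in its top; the fourth, small and blue, is already filled with screws and stays as it is. The walls are solid up to the rim.
- pocket_long (a point): Floor of the white compartment for the long valve, under the place of the centre of the valve's blue block; 4 mm above the tray's underside, 20 mm below the rim. Block part 57 x 57 mm, centred here; from it the narrower coil part, 43 mm wide, runs 74 mm on along the tray's +x.
- pocket_long_tip (a point): Same height, 97 mm along the tray's +x from pocket_long: where the long valve's nut end (point valve_long_tip) belongs.
- pocket_short (a point): Floor of the black compartment for the short valve, under the place of the centre of the valve's blue block; 4 mm above the tray's underside, 20 mm below the rim. Block part 57 x 57 mm, centred here; from it the narrower coil part, 43 mm wide, runs 48 mm on along the tray's -y.
- pocket_short_tip (a point): Same height, 71 mm along the tray's -y from pocket_short: where the short valve's nut end (point valve_short_tip) belongs.
- pocket_bracket (a point): Floor of the yellow T-shaped compartment, under the place of the bracket's origin; 12 mm above the tray's underside, 12 mm below the rim. It follows the bracket's outline with 5 mm to spare all round; the T's stem runs along the tray's +x.
- pocket_bracket_tip (a point): Same height, 60 mm along the tray's +x from pocket_bracket: where the end of the bracket's stem (point bracket_tip) belongs.
- valve_long: Blue block 46 x 46 mm, 48 high; from one face a coil, 32 mm diameter, axis 24 mm up, with a black nut (24 mm diameter) at its end. Coil silver, 60 mm long, nut 14 mm, white plug 26 x 24 mm on the coil up to 54 mm; 120 mm long, 0.6 kg, balanced 12 mm from the block's centre towards the coil. Lies on its flat base. Origin: centre of the block's underside; x along the coil to the nut, z up.
- valve_long_tip (a point): On the long valve's x axis at the height of its underside, 97 mm from its origin, below the end of the nut.
- valve_short: Blue block 46 x 46 mm, 48 high; from one face a coil, 32 mm diameter, axis 24 mm up, with a black nut (24 mm diameter) at its end. Coil black, 36 mm long, nut 12 mm, orange plug 26 x 24 mm on the coil up to 54 mm; 94 mm long, 0.5 kg, balanced 7 mm from the block's centre towards the coil. Lies on its flat base. Origin: centre of the block's underside; x along the coil to the nut, z up.
- valve_short_tip (a point): On the short valve's x axis at the height of its underside, 71 mm from its origin, below the end of the nut.
- bracket: Flat green-painted T-shaped bracket, 8 mm thick, 0.25 kg, at first lying flat on the tray's rim. A steel block 22 x 22 mm, up to 32 mm above the underside, serves to lift it. Origin: on the underside, below the block's centre (the balance point). Stem 24 mm wide, to x = +60 mm; head 64 mm wide in y, x = -40 to -16 mm. z up.
- bracket_tip (a point): End of the bracket's stem on its underside, 60 mm along its x.
- carton: Bystander: small closed cardboard carton, 70 x 50 mm, 60 mm high, standing beside the long valve. Origin under its centre.
- bin: Bystander: red open bin, 80 x 60 mm, 55 mm high, standing beside the short valve. Origin under its centre.
- grease_jar: Bystander: white jar with a yellow band and black cap, 56 mm diameter, 75 mm high, standing just outside the tray's long side on the tray's -y. Origin under its centre.
Things that resemble listed ones, but are neither listed nor needed, are in the scene too. Leave any pink look-alike of the valve_long alone. There is more than one size of the bracket; the one meant has the size given above.

How it is judged (in metres and radians):
At the end, for the whole second after the job is handed in: Each part lies at rest in its own compartment: its origin within 9 mm and its tip within 11 mm of the compartment's two points (seen from above), its underside within 3 mm of the floor's height, tilted less than 0.06 rad; the three bystanders are within 20 mm of where they started (horizontal distance between valve_long and pocket_long below 0.009 m and horizontal distance between valve_long_tip and pocket_long_tip below 0.011 m and z of valve_long in the frame of pocket_long between -0.003 and 0.003 m and angle between each of valve_long, valve_short, bracket's own z axis and vertical below 0.06 rad and linear speed of each of valve_long, valve_short, bracket below 0.02 m/s and horizontal distance between valve_short and pocket_short below 0.009 m and horizontal distance between valve_short_tip and pocket_short_tip below 0.011 m and z of valve_short in the frame of pocket_short between -0.003 and 0.003 m and horizontal distance between bracket and pocket_bracket below 0.009 m and horizontal distance between bracket_tip and pocket_bracket_tip below 0.011 m and z of bracket in the frame of pocket_bracket between -0.003 and 0.003 m and distance of each of carton, bin, grease_jar from where it was at the start of the episode below 0.02 m); the robot touches nothing.
It fails at once if the carton, red bin or grease jar is shoved more than 20 mm or tipped over (distance of any of carton, bin, grease_jar from where it was at the start of the episode above 0.02 m or angle between any of carton, bin, grease_jar's own z axis and vertical above 0.35 rad).
It fails at once if a valve or the bracket is dropped (falls faster than 0.7 m/s, out of the fingers) ((linear speed of valve_long above 0.7 m/s and contact force between valve_long and the fingers below 0.05 N) or (linear speed of valve_short above 0.7 m/s and contact force between valve_short and the fingers below 0.05 N) or (linear speed of bracket above 0.7 m/s and contact force between bracket and the fingers below 0.05 N)).
It also fails if it takes over 72 s, if anything falls off the work surface, if the arm or the gripper's body presses on something with over 40 N, if the wrist force passes 120 N, or if a joint passes its speed limit or range.

## Working session

There is one attempt and no reset: what is moved stays moved. The work goes in short steps, Python scripts to look and compute and a tool call to move; the robot and the scene stay as the last step left them, time stands still between calls to the robot, and variables do not carry over. Pictures are saved under pics/ and viewed, at most 10 in all, crops included, and the job is handed in when it is done.

Besides the shell and the picture viewer there is one more tool, called after "Emit:" as a command line: name --argument value ..., lists and objects as JSON in quotes. step_arm: Moves the arm, as the interface text tells. Its arguments: {"type":"object","properties":{"moves":{"type":"array","items":{"type":"array","items":{"type":"array","items":{"type":"number"}}}}},"required":["moves"]}

```bash
mkdir -p pics; cat > h.py <<'E'
import numpy as np, cv2
from plant import ctrl, viewer, close_job
from scipy.spatial.transform import Rotation as Rn
def cam(n):
    i=viewer.camera_info(n); K=np.array(i["camera_matrix"]); e=np.array(i["eye"]); o=np.array(i["orientation"])
    R=o if o.shape==(3,3) else Rn.from_euler("xyz",o,degrees=True).as_matrix()
    return K,e,R
def cloud(n,d):
    K,e,R=cam(n); v,u=np.mgrid[:d.shape[0],:d.shape[1]]
    p=np.stack([(u-K[0,2])/K[0,0]*d,(v-K[1,2])/K[1,1]*d,d],-1)
    return p@R.T+e
def ray(n,uv,z):
    K,e,R=cam(n); uv=np.atleast_2d(np.array(uv,float))
    r=np.c_[(uv-K[:2,2])/[K[0,0],K[1,1]],np.ones(len(uv))]@R.T
    return e+r*((z-e[2])/r[:,2:3])
E
python3 - <<'E'
from h import *
for n in("top","side"):
    im,d=viewer.snapshot(n); cv2.imwrite(f"pics/{n}0.png",im); np.save(f"{n}0.npy",d); print(n,viewer.camera_info(n)); P=cloud(n,d)
    np.save(f"{n}P0.npy",P); print(P[d>0].min(0),P[d>0].max(0))
print(ctrl.get_obs())
E
```

```text
top {'camera_matrix': array([[384.52934868,   0.        , 278.7694423 ],
       [  0.        , 384.52934868, 210.5504744 ],
       [  0.        ,   0.        ,   1.        ]]), 'eye': array([ 0.37331903, -0.00462293,  1.21485281]), 'orientation': array([-169.98902305,    0.44629616,  -91.50327644])}
[-0.25280999 -1.63345239 -0.7727052 ] [2.00804577 1.584693   0.33850121]
side {'camera_matrix': array([[395.1062771 ,   0.        , 277.86835231],
       [  0.        , 395.1062771 , 207.10431671],
       [  0.        ,   0.        ,   1.        ]]), 'eye': array([ 0.20169805, -0.77220945,  0.94660528]), 'orientation': array([-135.56952306,    1.06521109,  -26.09506318])}
[-0.56430426 -0.78879806 -0.77505243] [2.11770789 1.98549082 0.58705113]
{'clock': 0.1, 'joint_pos': array([ 9.17365098e+01,  2.05857752e+01,  6.39270328e-01, -1.73491219e-02,
       -7.01361907e+01, -1.65073362e+01]), 'qvel': array([-0.21539302, -0.15255398,  0.04519622,  0.05491336,  0.05905938,
       -0.01862709]), 'tau': array([-9.81662524e-04, -5.84165955e+01,  2.93752903e+01,  7.01545671e+00,
        1.01550415e-02, -6.05076070e-05]), 'tool_pos': array([0.17200566, 0.6522639 , 0.22573704]), 'orientation': array([ 1.79916078e+02, -7.86099816e-03, -1.47767274e+01]), 'force': array([-0.40121874,  0.88471853, -0.2237571 ]), 'moment': array([-0.01073429, -0.02706646,  0.00083261]), 'gripper_force': 0.0, 'opening': 0.0878143552852526}
```

View pics/top0.png

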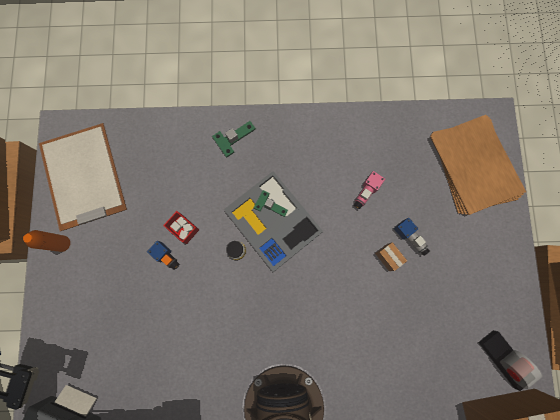

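View pics/side0.png

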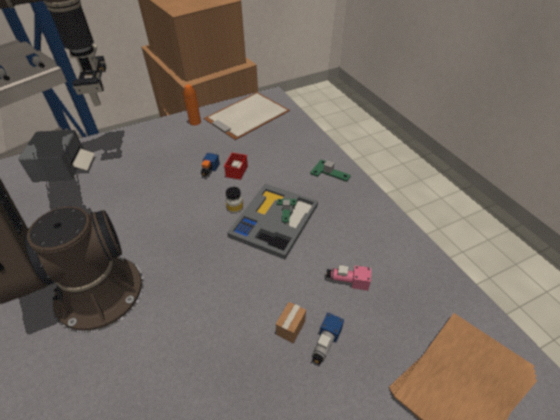

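Top view: the tray is centred near (273,223) with the small bracket on it at (270,203). The yellow T is at (248,216), white at (275,190), black at (300,233) and blue at (272,251). The long valve is at (410,235) with the carton at (392,256), and the short valve is at (162,254) with the bin at (180,227). The jar is at (235,249), and the big bracket (233,137) and the pink valve are decoys.

```bash
python3 - <<'E'
from h import *
def crop(im,u,v,w,s): return cv2.resize(im[v:v+int(w*.75),u:u+w],(400,300),interpolation=cv2.INTER_CUBIC)
t=cv2.imread("pics/top0.png");s=cv2.imread("pics/side0.png")
cv2.imwrite("pics/m1.png",np.vstack([np.hstack([crop(t,205,170,136,4),crop(s,215,175,120,4)]),np.hstack([crop(t,360,210,90,4),crop(t,135,202,90,4)])]))
for n,boxes in (("top",dict(tray=(215,170,330,275),long=(365,210,435,270),short=(140,205,205,272),jar=(222,235,248,262))),("side",dict(tray=(222,180,322,258),long=(270,295,350,365),short=(195,148,252,180),jar=(222,185,246,213)))):
    im=cv2.imread(f"pics/{n}0.png"); P=np.load(f"{n}P0.npy"); hsv=cv2.cvtColor(im,cv2.COLOR_BGR2HSV)
    print(n,"table z",np.median(P[205:215,340:360,2]) if n=="top" else np.median(P[330:340,200:220,2]))
    for k,(a,b,c,e) in boxes.items():
        H=hsv[b:e,a:c].reshape(-1,3).astype(int); Z=P[b:e,a:c,2].reshape(-1); vv,uu=np.mgrid[b:e,a:c]; UV=np.c_[uu.ravel(),vv.ravel()]
        def rep(name,m,z):
            if m.sum()<5: print(k,name,m.sum());return
            X=ray(n,UV[m],z)[:,:2]; r=cv2.minAreaRect((X*1000).astype(np.float32)); print(k,name,m.sum(),"z",np.round(np.percentile(Z[m],[10,50,90])*1000),"c",np.round(X.mean(0)*1000,1),"rect",np.round(r[0],1),np.round(r[1],1),round(r[2],1))
        hh,ss,v=H.T
        if k in("long","short"):
            rep("bluetop",(hh>100)&(hh<125)&(ss>120)&(Z>.04),.048)
            if k=="short": rep("orange",(hh<20)&(ss>150)&(v>120)&(Z>.03),.05); rep("binred",((hh<6)|(hh>172))&(ss>150)&(Z>.045),.055)
            else: rep("carton",(hh>5)&(hh<22)&(ss>60)&(Z>.05),.06); rep("silver",(ss<50)&(v>110)&(Z>.03)&(Z<.058),.04)
        elif k=="tray":
            rep("rim",(Z>.018)&(Z<.03),.024); rep("yellow",(hh>20)&(hh<35)&(ss>130),.012); rep("white",(ss<40)&(v>160)&(Z<.02),.004); rep("black",(v<45),.004);rep("green",(hh>60)&(hh<90)&(ss>60)&(Z>.02),.032); rep("steel",(Z>.045),.056); rep("blue",(hh>105)&(hh<125)&(ss>150),.01)
        else: rep("cap",(v<60)&(Z>.06),.075)
E
```

```text
top table z 0.0009854397881480237
tray rim 2816 z [21. 24. 27.] c [545.8  24.6] rect [535.4  44.9] [250.2 263.5] 37.3
tray yellow 499 z [10. 13. 16.] c [568.3  93.5] rect [531.8  94.9] [188.1 101.9] 2.1
tray white 460 z [2. 5. 8.] c [639.4   3.2] rect [6.324e+02 1.000e-01] [127.3  51.6] 37.4
tray black 60 z [ 3. 10. 74.] c [514.5   3.4] rect [531.1  52.9] [228.  264.3] 37.9
tray green 249 z [30. 33. 36.] c [603.2  29.6] rect [599.5  20.5] [98.6 62.6] 61.6
tray steel 353 z [  53.   74. 1215.] c [493.9 106.3] rect [547.   20.4] [334.4 320. ] 88.4
tray blue 226 z [ 9. 13. 16.] c [456.2  22.6] rect [457.2  22.9] [69.9 50. ] 36.9
long bluetop 189 z [46. 49. 52.] c [ 516.5 -391.4] rect [ 516.9 -392. ] [44.2 44. ] 36.9
long carton 314 z [57. 61. 63.] c [ 430.2 -335.2] rect [ 430.  -335.5] [70.6 52.8] 35.2
long silver 138 z [37. 52. 56.] c [ 471.5 -418.5] rect [ 455.  -388.2] [ 61.9 116.9] 29.5
short bluetop 193 z [45. 48. 51.] c [466.1 370.9] rect [466.7 371.5] [46.3 43.8] 45.3
short orange 164 z [51. 55. 58.] c [498. 320.] rect [506.3 329.3] [ 84.1 147.7] 54.1
short binred 116 z [48. 54. 5
[... 663 characters left out ...]
9.3 262.9] 70.8
tray blue 52 z [ 9. 12. 14.] c [460.8  31.1] rect [459.1  31.5] [59.3 38.9] 37.2
long bluetop 257 z [45. 47. 49.] c [ 515.5 -396.6] rect [ 515.7 -396.3] [46.1 42.9] 37.9
long carton 438 z [56. 59. 61.] c [ 427.9 -342.1] rect [ 428.6 -340.8] [74.4 51.7] 35.6
long silver 230 z [35. 51. 55.] c [ 476.1 -418.5] rect [ 458.5 -381.8] [ 52.9 130.9] 25.0
short bluetop 72 z [44. 47. 49.] c [470.4 365.4] rect [471.9 364.4] [36.6 58.5] 14.8
short orange 40 z [49. 53. 55.] c [463.4 335.1] rect [504.9 329.3] [ 61.6 158.5] 78.5
short binred 99 z [47. 50. 54.] c [534.1 294.6] rect [534.5 292.5] [106.2  71. ] 67.2
jar cap 146 z [67. 74. 77.] c [461.8 125.8] rect [461.3 126.4] [56.8 42. ] 67.9
```

View pics/m1.png

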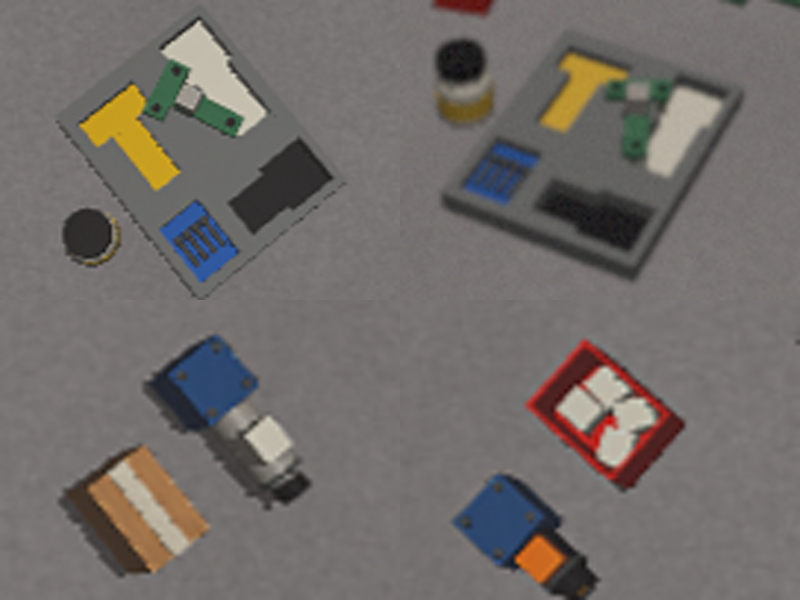

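The crop montage shows the small bracket's stem pointing right and down, at about -118° yaw. The tray's x axis is at about -143°. Now I'll move above the bracket.

Emit:
step_arm --moves '[[[2.7,-3.9,0,-0.0144,8.7],[2.7,-3.9,0,-0.0144,8.7],[2.7,-3.9,0,-0.0144,8.7],[2.7,-3.9,0,-0.0144,8.7],[2.7,-3.9,0,-0.0144,8.7],[2.7,-3.9,0,-0.0144,8.7],[2.7,-3.9,0,-0.0144,8.7],[2.7,-3.9,0,-0.0144,8.7],[2.7,-3.9,0,-0.0144,8.7],[2.7,-3.9,0,-0.0144,8.7]]]'

```text
clock: 1.1
tool_pos: [0.4427, 0.2609, 0.2266]
orientation: [-180.0, 0.0, -23.0]
force: [1.5, 0.6, 0.4]
opening: 0.087
gripper_force: 0.0
```

```bash
cat > tray.py <<'E'
from h import *
def masks(n,im,P,box):
    a,b,c,e=box; hsv=cv2.cvtColor(im,cv2.COLOR_BGR2HSV).astype(int); M=np.zeros(im.shape[:2],bool); M[b:e,a:c]=1
    return hsv[...,0],hsv[...,1],hsv[...,2],P[...,2],M
def big(m):
    k,l,s,_=cv2.connectedComponentsWithStats(m.astype(np.uint8),connectivity=8); return l==1+np.argmax(s[1:,4])
def uvs(m): v,u=np.nonzero(m); return np.c_[u,v]
def rect(n,m,z):
    X=ray(n,uvs(m),z)[:,:2]*1000; r=cv2.minAreaRect(X.astype(np.float32)); return np.array(r[0]),r[1],r[2],X
BOX=dict(top=(215,170,330,275),side=(222,180,322,258))
E
python3 - <<'E'
from tray import *
for n in("top","side"):
    im=cv2.imread(f"pics/{n}0.png"); P=np.load(f"{n}P0.npy"); h,s,v,Z,M=masks(n,im,P,BOX[n])
    rim=big(M&(Z>.018)&(Z<.03)&(s<60)&(v>50)&(v<150)); c,d,a,_=rect(n,rim,.024); print(n,"tray",c.round(1),np.round(d,1),round(a,2))
    st=big(M&(Z>.046)&(Z<.064)&(s<60)&(v>110)); c2,d2,a2,X=rect(n,st,.056); print("steel",st.sum(),c2.round(1),X.mean(0).round(1),np.round(d2,1),round(a2,1))
    g=big(M&(h>60)&(h<90)&(s>60)&(Z>.02)&(Z<.04)); 
    g=big(M&(Z>.0275)&(Z<.06)&((s>60)|(Z>.046))); c3,d3,a3,_=rect(n,g&(Z<.042),.032);print("green",c3.round(1),np.round(d3,1),round(a3,1))
    th=np.radians(-143); ex=np.array([np.cos(th),np.sin(th)]); ey=np.array([-ex[1],ex[0]]); eye=cam(n)[1]
    for k,m,z in(("yellow",M&(h>20)&(h<35)&(s>130)&(Z<.02),.012),("black",M&(v<60)&(s<60)&(Z<.02),.004),("white",M&(s<40)&(v>150)&(Z<.015),.004)):
        m=big(m); X=ray(n,uvs(m),z)[:,:2]*1000; dp=(.024-z)/(eye[2]-.024)*(X.mean(0)-eye[:2]*1000)
        o=[]
        for e in(ex,ey):
            q=(X-c)@e; lo,hi=np.percentile(q,[.5,99.5]); lo-=1;hi+=1; w=dp@e
            if w>0: lo-=w
            else: hi-=w
            o+= [lo,hi]
        print(k,m.sum(),"x %.1f..%.1f y %.1f..%.1f"%tuple(o))
E
```

```text
top tray [554.7  19.7] [250.2 200. ] 37.3
steel 49 [604.1  29.9] [604.   29.7] [20.8 21. ] 62.5
green [599.7  20.9] [99.6 62.6] 61.6
yellow 472 x -103.2..7.9 y -85.0..-11.5
black 510 x 55.1..113.5 y -13.6..93.7
white 464 x -114.6..17.5 y 33.4..88.4
side tray [552.3  15.5] [255.8 202.9] 37.15
steel 37 [457.2 109.8] [456.6 108.4] [20.7 48. ] 81.6
green [458.7 115.9] [24.8 53.4] 73.0
yellow 226 x -109.6..2.0 y -85.8..-15.1
black 362 x 39.6..108.3 y -21.1..89.3
white 284 x -118.8..12.8 y 33.6..88.6
```

Emit:
step_arm --moves '[[[2.7,-3.87,0,-0.0145,8.7],[2.7,-3.87,0,-0.0145,8.7],[2.7,-3.87,0,-0.0145,8.7],[2.7,-3.87,0,-0.0145,8.7],[2.7,-3.87,0,-0.0145,8.7],[2.7,-3.87,0,-0.0145,8.7],[0,0,-4.7,0,8.7],[0,0,-4.7,0,7],[0,0,-4.7,0,5],[0,0,-4.0,0,4]]]'

```text
clock: 2.1
tool_pos: [0.603, 0.0298, 0.043]
orientation: [179.9, 0.1, -28.1]
force: [0.0, 0.5, -0.1]
opening: 0.0684
gripper_force: 0.0
```

Emit:
step_arm --moves '[[[0,0,-0.6,0,3.5],[0,0,0,0,1],[0,0,0,0,1],[0,0,0,0,1],[0,0,0,0,1],[0,0,0,0,1]]]'

```text
clock: 2.7
tool_pos: [0.6046, 0.0304, 0.0411]
orientation: [-179.9, -0.1, -28.0]
force: [-1.0, -0.0, 7.9]
opening: 0.0218
gripper_force: 30.0
```

Emit:
step_arm --moves '[[[0,0,0.1,0,5],[0,0,0,0,5],[0,0,0,0.1428,5],[0,0,0,0.1428,5],[0,0,0,0.1428,5],[0,0,0,0.1428,5],[0,0,0,0.1428,5],[0,0,0,0.1428,5],[0,0,0,0.1428,5],[0,0,0,0.1428,5]]]'

```text
clock: 3.7
tool_pos: [0.6041, 0.0306, 0.0405]
orientation: [-180.0, 0.0, 37.8]
force: [-0.2, -0.1, 0.0]
opening: 0.0501
gripper_force: 0.0
```

Emit:
step_arm --moves '[[[0,0,0,0.1428,4],[0,0,0,0.1428,3],[0,0,0,0.1428,3],[0,0,0,0,1],[0,0,0,0,1],[0,0,0,0,1],[0,0,0,0,1]]]'

```text
clock: 4.4
tool_pos: [0.604, 0.0305, 0.0404]
orientation: [-180.0, 0.0, 61.9]
force: [-1.0, 0.3, -1.5]
opening: 0.0218
gripper_force: 30.0
```

```bash
python3 - <<'E'
from h import *
for n in("top","side"):
    im,d=viewer.snapshot(n); cv2.imwrite(f"pics/{n}1.png",im); np.save(f"{n}P1.npy",cloud(n,d))
o=ctrl.get_obs(); print(o["tool_pos"],o["orientation"],o["joint_pos"],o["force"])
a=cv2.imread("pics/top1.png")[150:285,190:350];b=cv2.imread("pics/side1.png")[150:285,190:350]
cv2.imwrite("pics/m2.png",cv2.resize(np.hstack([a,b]),(800,338),interpolation=cv2.INTER_CUBIC))
E
```

```text
[0.60396501 0.03047272 0.04042112] [-1.79985644e+02  7.63454313e-03  6.19219171e+01] [ 2.13759976e+01  2.42330043e+01 -2.09582816e+01 -8.43510506e-03
 -4.48238482e+01  1.30551902e+02] [ 0.13384952  0.18982552 -0.75243679]
```

View pics/m2.png

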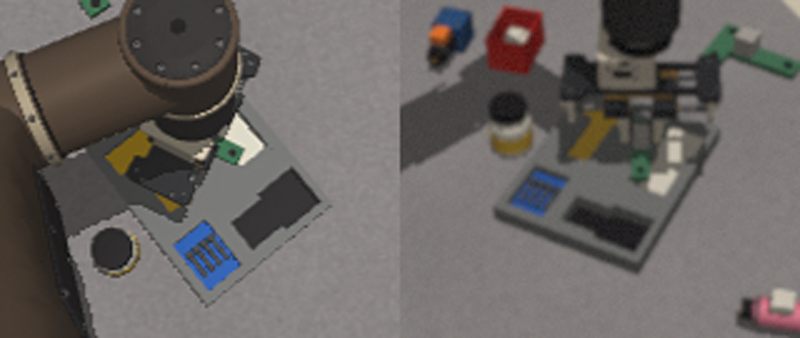

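The squeezed bracket is truly at (604,30.5), which agrees with the top camera to within 1 mm. The picture shows the fingers on the block and the stem over the white pocket. Next I'll lift, turn and carry it to the yellow pocket.

Emit:
step_arm --moves '[[[0,0,1.0,0,1],[0,0,1.5,0,1],[-0.82,1.57,0,-0.1073,1],[-0.82,1.57,0,-0.1073,1],[-0.82,1.57,0,-0.1073,1],[-0.82,1.58,0,-0.1073,1],[0,0,0,0,1],[0,0,-1,0,1],[0,0,-0.5,0,1],[0,0,0,0,1]]]'

```text
clock: 5.5
tool_pos: [0.5706, 0.0924, 0.0492]
orientation: [-180.0, 0.1, 37.4]
force: [0.6, -0.3, -3.0]
opening: 0.022
gripper_force: 30.0
```

```bash
python3 - <<'E'
from tray import *
o=ctrl.get_obs(); print(o["tool_pos"],o["orientation"],o["force"])
for n in("top","side"):
    im,d=viewer.snapshot(n); P=cloud(n,d); cv2.imwrite(f"pics/{n}2.png",im); np.save(f"{n}P2.npy",P)
im=cv2.imread("pics/top2.png"); h,s,v,Z,M=masks("top",im,np.load("topP2.npy"),BOX["top"])
m=M&(s<40)&(v>140)&(Z<.015)&(Z>-.01); m=big(m); X=ray("top",uvs(m),.004)[:,:2]*1000
th=np.radians(-142.7); ex=np.array([np.cos(th),np.sin(th)]); ey=np.array([-ex[1],ex[0]]); c=np.array([554.7,19.7])
print(m.sum(),[np.percentile((X-c)@e,[.5,99.5]).round(1) for e in(ex,ey)])
b=cv2.imread("pics/side2.png")[150:285,190:350];a=im[150:285,190:350]
cv2.imwrite("pics/m3.png",cv2.resize(np.hstack([a,b]),(800,338),interpolation=cv2.INTER_CUBIC))
E
```

```text
[0.57061668 0.09241983 0.04920606] [-1.79968916e+02  1.36781290e-01  3.73988306e+01] [ 0.61509928 -0.3319711  -3.01865604]
340 [array([-113.1,   13.4]), array([43.1, 89.3])]
```

View pics/m3.png

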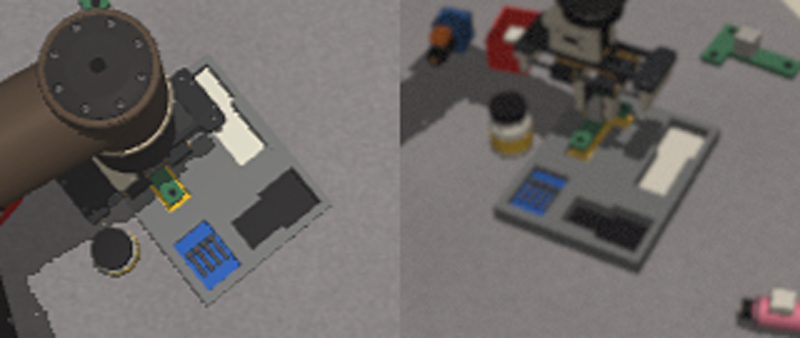

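The bracket's stem end sits centred over the yellow pocket, with a thin yellow margin on both sides. Lowering it.

Emit:
step_arm --moves '[[[0.06,0.07,-0.5,0,1],[0,0,-0.5,0,1],[0,0,-0.5,0,1],[0,0,-0.4,0,1],[0,0,-0.15,0,1],[0,0,0,0,1],[0,0,0,0,1]]]'

```text
clock: 6.3
tool_pos: [0.572, 0.0941, 0.0301]
orientation: [180.0, -0.0, 37.4]
force: [-0.3, 0.6, -2.0]
opening: 0.0217
gripper_force: 30.0
```

Emit:
step_arm --moves '[[[0,0,-0.1,0,1],[0,0,-0.08,0,1],[0,0,0,0,1]]]'

```text
clock: 6.6
tool_pos: [0.572, 0.0941, 0.0284]
orientation: [180.0, -0.0, 37.4]
force: [0.7, -0.6, -1.8]
opening: 0.022
gripper_force: 30.0
```

Emit:
step_arm --moves '[[[0,0,-0.06,0,1],[0,0,0,0,4],[0,0,0,0,4],[0,0,0,0,4],[0,0,1,0,4],[0,0,3,0,4],[0,0,4,0,4],[0,0,4,0,4]]]'

```text
clock: 7.4
tool_pos: [0.5716, 0.0939, 0.1495]
orientation: [180.0, 0.0, 37.4]
force: [0.7, -0.1, 0.8]
opening: 0.0402
gripper_force: 0.0
```

Emit:
step_arm --moves '[[[-0.62,-4.91,0,0,6.4],[-0.62,-4.91,0,0,6.4],[-0.62,-4.91,0,0,6.4],[-0.62,-4.91,0,0,6.4],[-0.62,-4.91,0,0,6.4],[-0.62,-4.91,0,0,6.4],[-0.62,-4.91,0,0,6.4],[-0.62,-4.91,0,0,6.4],[-0.62,-4.91,0,0,6.4],[-0.62,-4.91,0,0,6.4]]]'

```text
clock: 8.4
tool_pos: [0.5094, -0.3991, 0.1486]
orientation: [180.0, -0.0, 37.4]
force: [1.7, 0.8, 0.4]
opening: 0.064
gripper_force: 0.0
```

```bash
python3 - <<'E'
from tray import *
o=ctrl.get_obs(); print(o["tool_pos"],o["orientation"],o["force"],o["joint_pos"])
im,d=viewer.snapshot("top"); P=cloud("top",d); cv2.imwrite("pics/top3.png",im); np.save("topP3.npy",P)
h,s,v,Z,M=masks("top",im,P,BOX["top"])
g=big(M&(Z>.012)&(Z<.06)&(h>60)&(h<90)&(s>60)); c,dd,a,_=rect("top",g,.020); print("green",c.round(1),np.round(dd,1),a,np.median(Z[g]))
st=big(M&(Z>.035)&(Z<.05)&(s<60)&(v>110)); print("steel",rect("top",st,.044)[:3],np.median(Z[st]))
th=np.radians(-142.7); ex=np.array([np.cos(th),np.sin(th)]); ey=np.array([-ex[1],ex[0]]); c=np.array([554.7,19.7]); eye=cam("top")[1]
m=big(M&(s<40)&(v>140)&(Z<.015)&(Z>-.01)); X=ray("top",uvs(m),.004)[:,:2]*1000; dp=.02/(eye[2]-.024)*(X.mean(0)-eye[:2]*1000)
print(m.sum(),[np.percentile((X-c)@e,[.3,99.7]).round(1) for e in(ex,ey)],dp@ex,dp@ey)
m=big(M&(h>20)&(h<35)&(s>130)&(Z<.02)); X=ray("top",uvs(m),.012)[:,:2]*1000;print("yel",[np.percentile((X-c)@e,[.3,99.7]).round(1) for e in(ex,ey)])
E
```

```text
[ 0.509436   -0.39905276  0.14864963] [ 1.79950660e+02 -2.09917229e-02  3.74134093e+01] [1.72707494 0.75142054 0.35843793] [-2.08266004e+01  2.11441196e+01 -9.06082802e+00  9.40311744e-03
 -5.97420520e+01  1.48235266e+02]
green [595.2 111.6] [24.4 61.6] 36.03190994262695 0.02041442761063239
steel (array([572.72149658,  94.50468445]), (22.62993049621582, 20.35881996154785), 35.55998229980469) 0.04436178958985004
2958 [array([-240.8,  153.4]), array([-236.8,   84.2])] -3.80728735335808 -0.15041882622469918
yel [array([-101.7,    5. ]), array([-83.7, -11.2])]
```

The bracket is down: the block top is at 44 mm as expected, and about 2 mm off centre, which is inside tolerance. Next is the long valve.

Emit:
step_arm --moves '[[[0.06,0.17,-3.5,0,6.4],[0,0,-3.5,0,6.4],[0,0,-3.5,0,6.4],[0,0,-1.3,0,6.4],[0,0,-0.5,0,6.4],[0,0,0,0,6.4],[0,0,0,0,4],[0,0,0,0,4],[0,0,0,0,4],[0,0,0,0,4]]]'

```text
clock: 9.45
tool_pos: [0.5117, -0.3957, 0.0262]
orientation: [179.9, -0.1, 37.4]
force: [1.1, 0.6, 6.0]
opening: 0.0455
gripper_force: 30.0
```

```bash
python3 - <<'E'
from tray import *
o=ctrl.get_obs(); print(o["tool_pos"],o["orientation"],o["force"],o["opening"],o["gripper_force"])
im=cv2.imread("pics/top3.png"); P=np.load("topP3.npy"); h,s,v,Z,M=masks("top",im,P,BOX["top"])
th=np.radians(-142.7); ex=np.array([np.cos(th),np.sin(th)]); ey=np.array([-ex[1],ex[0]]); c=np.array([554.7,19.7])
for k,m in(("white",M&(s<40)&(v>165)&(Z<.012)),("black",M&(v<70)&(s<60)&(Z<.012))):
    m=big(m); X=ray("top",uvs(m),.004)[:,:2]*1000; q=(X-c)@np.c_[ex,ey]; print(k,m.sum(),np.percentile(q,[.3,99.7],axis=0).round(1),np.histogram(q[:,0],12),np.histogram(q[:,1],12))
E
```

```text
[ 0.51166062 -0.39572087  0.02616831] [ 1.79851470e+02 -6.79426497e-02  3.74299489e+01] [1.14450812 0.59925893 6.00455127] 0.04549506408852566 29.999580681324005
white 529 [[-113.4   36. ]
 [  13.4   88.1]] (array([53, 52, 50, 52, 50, 41, 37, 38, 39, 39, 39, 39]), array([-113.55744568, -102.94890826,  -92.34037085,  -81.73183343,
        -71.12329602,  -60.5147586 ,  -49.90622118,  -39.29768377,
        -28.68914635,  -18.08060893,   -7.47207152,    3.1364659 ,
         13.74500331])) (array([21, 33, 53, 54, 54, 52, 52, 52, 52, 53, 32, 21]), array([35.64419403, 40.04371154, 44.44322905, 48.84274656, 53.24226407,
       57.64178159, 62.0412991 , 66.44081661, 70.84033412, 75.23985163,
       79.63936914, 84.03888666, 88.43840417]))
black 504 [[ 56.5 -11. ]
 [112.4  91.2]] (array([26, 36, 48, 47, 47, 49, 46, 49, 48, 49, 33, 26]), array([ 56.21524885,  60.91997176,  65.62469468,  70.3294176 ,
        75.03414052,  79.73886344,  84.44358636,  89.14830928,
        93.8530322 ,  98.55775512, 103.26247804, 107.96720096,
       112.67192388])) (array([36, 35, 36, 35, 36, 38, 48, 48, 48, 47, 50, 47]), array([-11.3902228 ,  -2.82172781,   5.74676717,  14.31526216,
        22.88375715,  31.45225214,  40.02074712,  48.58924211,
        57.1577371 ,  65.72623208,  74.29472707,  82.86322206,
        91.43171705]))
```

Emit:
step_arm --moves '[[[0,0,0.8,0,4],[0,0,2.5,0,4],[0,0,3.5,0,4],[0,0,3,0,4],[0.73,2.12,0,0,4],[1.47,4.23,0,0,4],[1.47,4.23,0,0,4],[1.47,4.23,0,0,4],[1.47,4.23,0,0,4],[1.47,4.23,0,0,4]]]'

```text
clock: 10.45
tool_pos: [0.5903, -0.1606, 0.122]
orientation: [-179.9, 0.1, 37.4]
force: [1.5, 0.5, -5.8]
opening: 0.0458
gripper_force: 30.0
```

Emit:
step_arm --moves '[[[1.47,4.23,0,0,4],[1.47,4.23,0,0,4],[1.47,4.23,0,0,4],[1.17,3.38,0,0,4],[0.71,2.12,0,0,4],[0,0,-2,0,4],[0,0,-2.5,0,4],[0,0,0,0,4],[0,0,0,0,4]]]'

```text
clock: 11.35
tool_pos: [0.6534, 0.0187, 0.0772]
orientation: [-180.0, 0.1, 37.4]
force: [0.1, -0.6, -5.6]
opening: 0.0457
gripper_force: 30.0
```

```bash
python3 - <<'E'
from tray import *
o=ctrl.get_obs(); print(o["tool_pos"],o["orientation"],o["force"],o["opening"],o["gripper_force"])
for n in("top","side"):
    im,d=viewer.snapshot(n); P=cloud(n,d); cv2.imwrite(f"pics/{n}4.png",im); np.save(f"{n}P4.npy",P)
a=cv2.imread("pics/top4.png")[150:285,190:350];b=cv2.imread("pics/side4.png")[150:285,190:350]
cv2.imwrite("pics/m4.png",cv2.resize(np.hstack([a,b]),(800,338),interpolation=cv2.INTER_CUBIC))
E
```

```text
[0.65341128 0.01874072 0.07724169] [-1.79958669e+02  1.41151237e-01  3.73814045e+01] [ 0.08585567 -0.59686654 -5.62746598] 0.04573217793194915 29.992267191410065
```

View pics/m4.png

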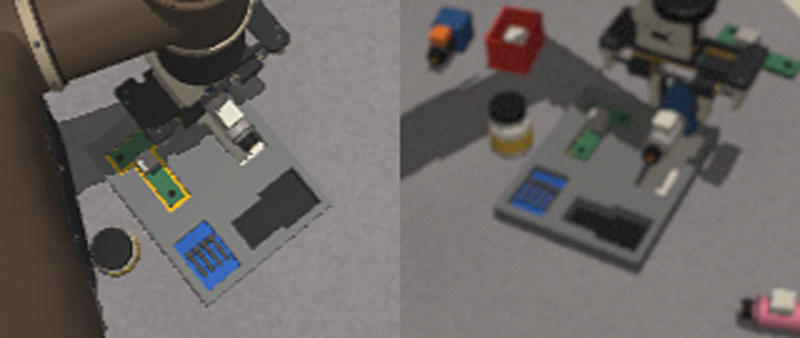

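The long valve hangs level over the white pocket, with its nut pointing along the coil part. Lowering it.

Emit:
step_arm --moves '[[[0.2,0.03,0,0,4],[0,0,-1.5,0,4],[0,0,-1.0,0,4],[0,0,-0.7,0,4],[0,0,-0.5,0,4],[0,0,-0.4,0,4],[0,0,0,0,4]]]'

```text
clock: 12.15
tool_pos: [0.6558, 0.0196, 0.0359]
orientation: [-180.0, 0.1, 37.4]
force: [0.1, 0.8, -6.7]
opening: 0.046
gripper_force: 30.0
```

Emit:
step_arm --moves '[[[0,0,-0.3,0,4],[0,0,-0.15,0,4],[0,0,-0.1,0,4],[0,0,0,0,4]]]'

```text
clock: 12.55
tool_pos: [0.6562, 0.0197, 0.0312]
orientation: [180.0, -0.0, 37.4]
force: [0.4, 0.6, -5.9]
opening: 0.0456
gripper_force: 30.0
```

Emit:
step_arm --moves '[[[0,0,-0.1,0,4],[0,0,0,0,5.8],[0,0,0,0,5.8],[0,0,0,0,5.8],[0,0,1,0,5.8],[0,0,3,0,5.8],[0,0,4,0,5.8],[0,0,3,0,5.8]]]'

```text
clock: 13.35
tool_pos: [0.657, 0.0196, 0.1436]
orientation: [179.9, -0.1, 37.4]
force: [1.1, -1.0, 0.1]
opening: 0.0581
gripper_force: 0.0
```

```bash
python3 - <<'E'
from tray import *
o=ctrl.get_obs(); print(o["tool_pos"],o["orientation"],o["joint_pos"][5],o["force"])
def pca(X): w,V=np.linalg.eigh(np.cov(X.T)); return V[:,1]
for n,box in(("top",(140,235,190,272)),("side",(195,148,222,180))):
    im=cv2.imread(f"pics/{n}0.png"); h,s,v,Z,M=masks(n,im,np.load(f"{n}P0.npy"),box)
    b=big(M&(h>100)&(h<125)&(s>120)&(Z>.043)&(Z<.055)); c,d,a,X=rect(n,b,.048)
    g=big(M&(h<20)&(s>150)&(v>120)&(Z>.045)); zg=np.median(Z[g]); c2,d2,a2,Y=rect(n,g,zg)
    dv=Y.mean(0)-X.mean(0); print(n,"blue",c,X.mean(0),np.round(d,1),a,"orange",Y.mean(0),zg,np.round(d2,1),a2,"dir",np.degrees(np.arctan2(dv[1],dv[0])),np.hypot(*dv))
E
```

```text
[0.657011   0.01964849 0.14359585] [ 1.79914885e+02 -1.21976555e-01  3.74264054e+01] 108.69845127347132 [ 1.09120049 -0.96655111  0.06518382]
top blue [466.72998047 371.51724243] [466.25743907 371.00660195] [46.3 43.8] 45.29640579223633 orange [438.78397633 341.51170233] 0.05429931657779119 [24.  22.7] 45.091575622558594 dir -132.96779783652337 40.30806691529918
side blue [466.06149292 365.44992065] [470.20138113 366.66740301] [45.2 41.6] 52.270076751708984 orange [438.57796092 338.55302484] 0.053045297262611535 [22.5 24.4] 62.585880279541016 dir -138.36173308253112 42.31381530520407
```

Emit:
step_arm --moves '[[[-2.16,3.86,0,0.0157,6.2],[-2.16,3.86,0,0.0157,6.2],[-2.16,3.86,0,0.0157,6.2],[-2.16,3.86,0,0.0157,6.2],[-2.16,3.86,0,0.0157,6.2],[-2.16,3.86,0,0.0157,6.2],[-2.16,3.86,0,0.0157,6.2],[-2.16,3.86,0,0.0157,6.2],[-2.16,3.86,-2,0.0157,6.2],[0,0,-3,0,6.2]]]'

```text
clock: 14.35
tool_pos: [0.4612, 0.373, 0.0929]
orientation: [-179.9, -0.4, 45.8]
force: [0.8, -0.1, -0.6]
opening: 0.062
gripper_force: 0.0
```

Emit:
step_arm --moves '[[[0,0,0,0,6.2],[0,0,0,0,6.2]]]'

```text
clock: 14.55
tool_pos: [0.462, 0.3668, 0.0909]
orientation: [180.0, 0.0, 45.5]
force: [0.8, 0.1, -0.5]
opening: 0.0619
gripper_force: 0.0
```

```bash
python3 - <<'E'
from tray import *
im,d=viewer.snapshot("top"); P=cloud("top",d); cv2.imwrite("pics/top5.png",im); np.save("topP5.npy",P)
h,s,v,Z,M=masks("top",im,P,BOX["top"])
b=big(M&(h>100)&(h<125)&(s>120)&(Z>.043)&(Z<.06)); c,dd,a,X=rect("top",b,.052); print("long blue",c,np.round(dd,1),a,np.percentile(Z[b],[10,50,90]))
th=np.radians(-142.7); E=np.array([[np.cos(th),-np.sin(th)],[np.sin(th),np.cos(th)]]); print("tray frame",(c-[554.7,19.7])@E)
w=big(M&(s<50)&(v>130)&(Z>.05)&(Z<.065)); c,dd,a,X=rect("top",w,np.median(Z[w])); print("plug",c,dd,a,np.median(Z[w]),(c-[554.7,19.7])@E)
a=im[150:285,190:350]; s=viewer.snapshot("side")[0][150:285,190:350]
cv2.imwrite("pics/m5.png",cv2.resize(np.hstack([a,s]),(800,338),interpolation=cv2.INTER_CUBIC))
E
```

```text
long blue [660.60577393  22.9907341 ] [45.2 44.5] 36.648338317871094 [0.04953164 0.05205665 0.05543552]
tray frame [-86.23938132  61.55997881]
plug [619.6574707   -8.95656967] (26.260364532470703, 21.97852325439453) 42.73290252685547 0.05854645677053316 [-34.30639652  62.15901498]
```

View pics/m5.png

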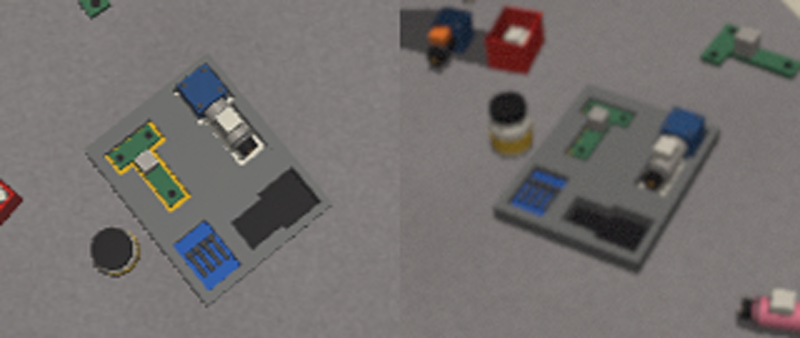

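The picture shows the long valve and the bracket seated, with the valve's top at 52 mm. Now I'll grasp the short valve.

Emit:
step_arm --moves '[[[0,0,-3,0,6.2],[0,0,-2,0,6.2],[0,0,-1,0,6.2],[0,0,-0.5,0,6.2],[0,0,0,0,6.2],[0,0,0,0,4],[0,0,0,0,4],[0,0,0,0,4],[0,0,0,0,4]]]'

```text
clock: 15.55
tool_pos: [0.4622, 0.3678, 0.0261]
orientation: [-180.0, -0.1, 45.5]
force: [-2.0, 0.9, 5.8]
opening: 0.046
gripper_force: 29.8
```

Emit:
step_arm --moves '[[[0,0,0.8,0,4],[0,0,2.8,0,4],[0,0,4,0,4],[0,0,4,0,4],[0.25,-1.86,0,-0.1318,4],[0.5,-3.71,0,-0.1318,4],[0.5,-3.71,0,-0.1318,4],[0.5,-3.71,0,-0.1318,4],[0.5,-3.71,0,-0.1318,4],[0.5,-3.71,0,-0.1318,4]]]'

```text
clock: 16.55
tool_pos: [0.4883, 0.161, 0.1409]
orientation: [180.0, 0.1, -0.1]
force: [1.1, -0.5, -4.9]
opening: 0.046
gripper_force: 29.8
```

Emit:
step_arm --moves '[[[0.5,-3.71,0,-0.1318,4],[0.5,-3.72,0,-0.1318,4],[0.5,-3.72,0,-0.1318,4],[0.5,-3.72,0,-0.1318,4],[0.5,-3.72,0,-0.1318,4],[0.5,-3.72,0,-0.1318,4],[0.25,-1.86,-1,-0.1318,4],[0,0,-3,0,4],[0,0,-2.8,0,4],[0,0,0,0,4]]]'

```text
clock: 17.55
tool_pos: [0.5178, -0.0795, 0.0695]
orientation: [179.6, 0.3, -52.8]
force: [-1.5, -0.7, -4.6]
opening: 0.0463
gripper_force: 29.8
```

```bash
python3 - <<'E'
from tray import *
for n in("top","side"):
    im,d=viewer.snapshot(n); P=cloud(n,d); cv2.imwrite(f"pics/{n}6.png",im)
a=cv2.imread("pics/top6.png")[150:285,190:350];b=cv2.imread("pics/side6.png")[150:285,190:350]
cv2.imwrite("pics/m6.png",cv2.resize(np.hstack([a,b]),(800,338),interpolation=cv2.INTER_CUBIC))
o=ctrl.get_obs(); print(o["tool_pos"],o["orientation"],o["force"],o["opening"],o["gripper_force"])
E
```

```text
[ 0.52128439 -0.07890172  0.0732179 ] [ 1.79883855e+02  3.91783968e-02 -5.26561953e+01] [ 0.27599302  0.75272283 -3.80249527] 0.045727608067046406 29.78368878364563
```

View pics/m6.png

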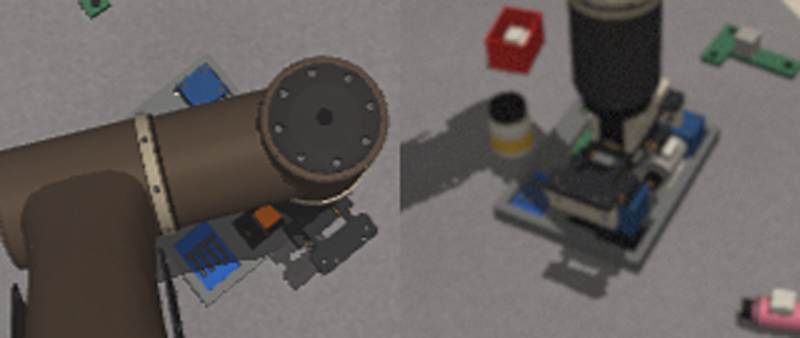

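The short valve hangs over the black pocket with its coil along the tray's -y. Lowering it.

Emit:
step_arm --moves '[[[0.1,0.1,0,0,4],[0,0,-1.2,0,4],[0,0,-1.0,0,4],[0,0,-0.7,0,4],[0,0,-0.5,0,4],[0,0,-0.3,0,4],[0,0,0,0,4]]]'

```text
clock: 18.35
tool_pos: [0.5226, -0.0778, 0.0356]
orientation: [180.0, 0.0, -52.7]
force: [-0.7, -0.1, -5.0]
opening: 0.0453
gripper_force: 29.8
```

Emit:
step_arm --moves '[[[0,0,-0.3,0,4],[0,0,-0.15,0,4],[0,0,-0.06,0,4],[0,0,0,0,4]]]'

```text
clock: 18.75
tool_pos: [0.5228, -0.0778, 0.0311]
orientation: [180.0, -0.0, -52.7]
force: [0.7, -0.0, -5.8]
opening: 0.0459
gripper_force: 29.8
```

Free and about 1 mm above the floor. Setting it down, releasing, and backing off.

Emit:
step_arm --moves '[[[0,0,-0.1,0,4],[0,0,0,0,5.6],[0,0,0,0,5.6],[0,0,0,0,5.6],[0,0,1,0,5.6],[0,0,3,0,5.6],[0,0,4,0,5.6],[0,0,4,0,5.6]]]'

```text
clock: 19.55
tool_pos: [0.5225, -0.0779, 0.1521]
orientation: [180.0, -0.0, -52.7]
force: [0.1, -0.3, -0.5]
opening: 0.0563
gripper_force: 0.0
```

Emit:
step_arm --moves '[[[0,-4.5,0,0,5.6],[0,-4.5,0,0,5.6],[0,-4.5,0,0,5.6],[0,-4.5,0,0,5.6],[0,-4.5,0,0,5.6],[0,0,0,0,5.6],[0,0,0,0,5.6]]]'

```text
clock: 20.25
tool_pos: [0.5223, -0.3039, 0.1504]
orientation: [-180.0, -0.0, -52.8]
force: [1.9, -0.3, 0.3]
opening: 0.0558
gripper_force: 0.0
```

```bash
python3 - <<'E'
from tray import *
im,d=viewer.snapshot("top"); P=cloud("top",d); cv2.imwrite("pics/top7.png",im)
h,s,v,Z,M=masks("top",im,P,BOX["top"]); th=np.radians(-142.7); E=np.array([[np.cos(th),-np.sin(th)],[np.sin(th),np.cos(th)]])
B=M&(h>100)&(h<125)&(s>120)&(Z>.043)&(Z<.06); k,l,st,_=cv2.connectedComponentsWithStats(B.astype(np.uint8))
for i in range(1,k):
    if st[i,4]>50: c,dd,a,X=rect("top",l==i,.052); print("blue",c.round(1),np.round(dd,1),round(a,1),np.median(Z[l==i]),((c-[554.7,19.7])@E).round(1))
for nm,m in(("orange",M&(h<20)&(s>150)&(Z>.045)),("steel",M&(Z>.038)&(Z<.05)&(s<60)&(v>110))):
    m=big(m); z=np.median(Z[m]); c,dd,a,X=rect("top",m,z); print(nm,m.sum(),c.round(1),np.round(dd,1),round(a,1),z,((c-[554.7,19.7])@E).round(1))
a=im[150:285,190:350]; s2=viewer.snapshot("side")[0][150:285,190:350]
cv2.imwrite("pics/m7.png",cv2.resize(np.hstack([a,s2]),(800,338),interpolation=cv2.INTER_CUBIC))
E
```

```text
blue [660.6  23. ] [45.2 44.5] 36.6 0.052384744767365765 [-86.2  61.6]
orange 67 [502.  -50.3] [23.4 25.7] 43.2 0.05903133250715742 [84.3 23.7]
steel 47 [572.9  95. ] [22.  19.8] 35.4 0.04368518274494315 [-60.1 -48.9]
```

View pics/m7.png

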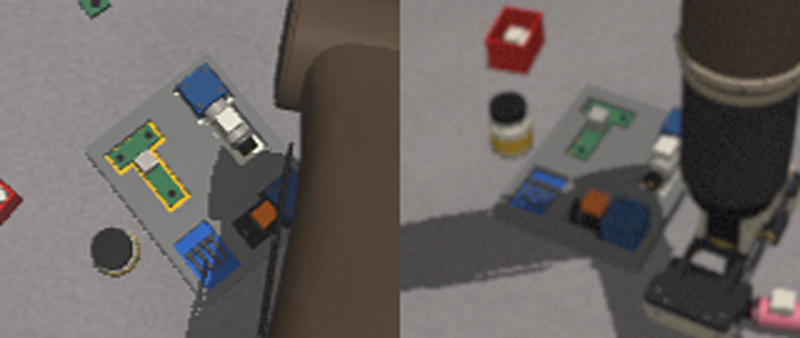

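All three parts are seated. The short valve's orange plug is at tray (84.3,23.7), where (84.9,23) is expected, and its height is right. The bystanders haven't moved and the arm is clear.

```bash
python3 -c "
from h import *
print(close_job())"
```

```text
the job is handed in; nothing more can be done
None
```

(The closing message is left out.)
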